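# Load the carrying tray with the reference weights

### The arm

A 6-joint arm with a two-finger parallel gripper is mounted at the origin on the work surface. World frame = base frame: x ahead of the robot, y to its left, z up, the work surface at z = 0. Lengths are in m, angles in rad, forces in N, time in s.
With the tool pointing down it reaches from about 0.35 to 0.775 m from the base axis. Payload 5.5 kg.
Tool frame: the origin (TCP) lies between the finger pads; the fingertips stand 17 mm ahead of it and the grasp point (between the pads) lies 2 mm behind it (env.finger_overhang is the distance from the TCP to the fingertips, in m); z points along the fingers, y is the direction in which the jaws open and shut (so a half turn about z gives the same grasp; the last joint's range is limited). The gripper opens to 85 mm and grips with 20 to 120 N. Pads are 22 mm wide; open, the fingers measure 114 mm over their backs; the gripper's body (76 mm by 85 mm) begins 54 mm behind the grasp point. The pads swing forward as they close: fully open they stand 13 mm farther back than shut.
Start: joints at [1.199, 0.313, 0.046, 1.304, 0, 1.431], TCP at [0.132, 0.56, 0.248] pointing down, gripper open.
Joint ranges: [-2.76, 2.76], [-0.86, 1.69], [-1.03, 1.26], [-2.2, 2.34], [-1.47, 1.5], [-3.14, 3.14]. Speed limits (rad/s): [2.57, 2.57, 3.14, 3.14, 3.14, 3.14].

### API

Orientations are given as a unit quaternion [w, x, y, z].
In Python, from workcell import env gives the robot as it stands. The module is installed in compiled form; this text tells all that it offers.
- The arm moves only by the tool arm_command, never from a script. Its argument "moves" is a list of rows, each a list of 5 numbers: the closure, from 0 (fully open) to 1 (shut), then the shift along the tool's x, y, z in mm, then the turn about the tool's z in rad. In form: [[fingers, dx, dy, dz, turn], ...]. A call has 1 to 12 rows; each row is the pose to reach, as a shift and turn from the pose commanded when the call began, along the tool's axes at that moment; what a row does not reach only later rows make up. A row lasts 1/10 s, in which the tool goes at most 50 mm and 8.59 degrees, less where a joint would pass 70% of its speed; a pose out of reach is approached as far as the arm can. A call with a gripper value outside its range is refused whole. The fingers move at their own pace and stop on an object; "squeeze" is the grip in N (left out, the last holds). Time passes only in rows, so rows that repeat a pose let the fingers close. It gives the time, the measured TCP pose, the force and the opening at its end, in the units of the state.
- env.get_state(): the state, without advancing time (a new reading comes with each control period).
- env.read_camera(name): name is "side" or "top"; returns (picture, depth): 420x560x3 uint8, blue, green, red; 420x560 float32, m along the optical axis (not along the pixel's ray), 0 where there is no reading.
- env.get_calibration(name): a dict with "fx", "fy", "cx", "cy" (pixels), "k1" (the pictures are not rectified: a ray, as slopes to the right and down, at radius r is drawn at 1 + k1 r^2 times it, then the intrinsics apply), "pose" (4x4, takes a point from camera to world coordinates). Camera axes: x right, y down, z forward; pixel columns grow to the right and rows downward; lengths in m; the calibration is good to about 2 mm. A picture is of the moment at which its call begins. get_calibration takes no time and is no camera call.
- env.hand_in(): hands the job in, once; it reports no verdict.
The state is a dict: "clock": time; "joint_pos": joint angles; "qvel": joint speeds; "tau": joint torques, N m; "tcp_pos": TCP position; "orientation": TCP orientation; "wrist_force": force on the tool from outside, world axes, zero at the start; "ft_torque": the same for the moment, N m; "finger_gap": finger opening in m.
Only numpy, scipy, OpenCV 4.12 (cv2) and the standard library are available. Lean on these libraries where they do the work, as an engineer would, in place of code of your own. Each camera call takes 0.05 s, during which the arm holds its last target. There are 200 camera calls.

### The job

Set out the reference weights for today's calibration: put every bar weight from the wooden case (press its overhanging end so that it tips up, then lift it out) every sleeve weight from the storage rod, and the knobbed disc weight from the bench into the aluminium tray, bars lying flat on the tray's floor and nothing stacked. When all are in, press the logger's button fully down and let it up. Leave the red box and the dial gauge where they are.

Things in the scene. Friction and masses are not known exactly. Their poses are not given: they have to be found in the camera images.
- case: Fixed light-wood weight case, 135 x 204 mm, top 54 mm above the bench, with three open pockets along its x axis (away from the robot at yaw 0), centre lines at y = +66, 0, -66 mm, each 44 mm wide, from x = -51.5 to +55 mm. Origin on the bench below the middle bar's starting centre; z up. The end wall at +x is lower (40 mm high), so that end shows as a notch.
- case_step (a point): Edge of the step in the middle pocket's floor (alike in all three), at case x = +3.5 mm. From x = -51.5 mm up to it the floor is a shelf 36 mm above the bench; beyond it is a well whose floor is 6 mm above the bench. A bar lies on the shelf flush with the case's top and overhangs the well with a little less than half its length. Same axes as the case.
- case_press (a point): Middle pocket (alike in the others at y = +-66 mm): where to push a flush bar's +x end, case x = 36 mm, at top level. Pushed 15 to 20 mm down it tips past balance and stays tipped about 40 degrees, +x end on the well floor at the end wall, -x end 16 to 30 mm clear of the case's top, to be gripped across its width. Light push (1 to 2 N); other end does nothing.
- bar1_c (a point): Loose plain steel bar weight, 100 x 40 x 18 mm, about 0.55 kg; the point is its centre, x along its length (at the start towards the well end of its pocket), y across its width, z through its thickness. At the start it lies in one of the case's pockets with 2 mm of play at each side, flush with the top. None if absent in this run.
- bar2_c (a point): Loose plain steel bar weight, 100 x 40 x 18 mm, about 0.55 kg; the point is its centre, x along its length (at the start towards the well end of its pocket), y across its width, z through its thickness. At the start it lies in one of the case's pockets with 2 mm of play at each side, flush with the top. None if absent in this run.
- bar3_c (a point): Loose plain steel bar weight, 100 x 40 x 18 mm, about 0.55 kg; the point is its centre, x along its length (at the start towards the well end of its pocket), y across its width, z through its thickness. At the start it lies in one of the case's pockets with 2 mm of play at each side, flush with the top. None if absent in this run.
- rod_stand: Fixed grey storage arm: a 30 x 30 mm post 168 mm high on a 130 x 100 x 12 mm foot, with a horizontal steel rod of 16 mm diameter whose axis is 150 mm above the bench. Origin on the bench at the post's axis; z up. The rod runs along +y of this frame from the post to its open, unguarded end at y = 205 mm.
- rod_end (a point): Centre of the storage rod's open end face; same axes as the storage arm.
- sleeve1_c (a point): Loose plain steel sleeve weight: square tube 44 x 44 mm outside, 60 mm long, with a 28 x 28 mm through opening, about 0.5 kg; the point is its centre, y along its opening. At the start it hangs threaded on the storage rod (centre 6 mm below the rod's axis), the two 80 mm or more apart. Slide it along the rod off the open end. None if absent in this run.
- sleeve2_c (a point): Loose plain steel sleeve weight: square tube 44 x 44 mm outside, 60 mm long, with a 28 x 28 mm through opening, about 0.5 kg; the point is its centre, y along its opening. At the start it hangs threaded on the storage rod (centre 6 mm below the rod's axis), the two 80 mm or more apart. Slide it along the rod off the open end. None if absent in this run.
- tray: Loose open aluminium carrying tray, outside 230 (x) x 240 (y) x 26 mm high, walls and floor 5 mm thick, 0.9 kg, lying on the bench. Origin at the centre of its underside; z up. It can be shifted by a knock.
- log_button (a joint): Spring push button on top of the small white logger box, in m: 0 when up, 0.006 when fully down; fully down takes 5 N; pressed straight down.
- log_button_top (a point): Centre of the button's top face (button 32 mm across) on the logger box (90 x 120 x 45 mm).
- disc_c (a point): Loose plain steel disc weight standing on the bench: 70 mm across and 20 mm thick, with an upright round knob 24 mm across and 30 mm high on top (50 mm in all), about 0.55 kg; the point is half-way up, 25 mm above its underside; z is the knob's axis, up at the start. It can be shifted by a knock.
- red_box: Loose red plastic box 90 x 70 x 45 mm; a bystander, leave alone. Origin at the middle of its underside.
- gauge: Loose dial pressure gauge lying face up, 80 mm across, 30 mm thick; a bystander, leave alone. Origin at the middle of its underside.
Not all that is in view belongs to the job. What is shaped like the part that bears bar1_c but pink or purple is not meant.

How it is judged:
By the outcome, as a careful person would: the job done as asked, in the order asked, and still so for the second after the job is handed in, with the robot touching nothing.
Of bar1, bar2, bar3 only 2 to 3 are there at a start; the rules pass over those that are not, and their reading is None.
Of sleeve1, sleeve2 only 1 to 2 are there at a start; the rules pass over those that are not, and their reading is None.
At some moment in a run one of tray, disc may be knocked a few centimetres aside while the robot is not near it.
Once in a run the grip may slacken for a moment while it holds something.
It also fails if it takes over 210 s, if anything falls off the work surface, if the arm or the gripper's body presses on something with over 40 N, if the wrist force passes 120 N, or if a joint passes its speed limit or range.

## Working session

There is one attempt and no reset: what is moved stays moved. The work goes in short steps, Python scripts to look and compute and a tool call to move; the robot and the scene stay as the last step left them, time stands still between calls to the robot, and variables do not carry over. Pictures are saved under pics/ and viewed, about 12 in all and at most 16, crops included, and the job is handed in when it is done.

Besides the shell and the picture viewer there is one more tool, called after ">>>" as a command line: name --pt "numbers of a row" for each row, then --argument value for the rest. arm_command: Moves the arm, as the interface text tells. Its arguments: {"type":"object","properties":{"moves":{"type":"array","items":{"type":"array","items":{"type":"number"}}},"squeeze":{"type":"number"}},"required":["moves"]}

```bash
ls; mkdir -p pics
cat > h.py <<'E'
import numpy as np, cv2
from workcell import env
def snap(n):
    im,d=env.read_camera(n); np.savez(f'/tmp/{n}.npz',im=im,d=d); return im,d
def load(n):
    z=np.load(f'/tmp/{n}.npz'); return z['im'],z['d']
def cloud(n,d):
    c=env.get_calibration(n); h,w=d.shape
    u,v=np.meshgrid(np.arange(w),np.arange(h))
    K=np.array([[c['fx'],0,c['cx']],[0,c['fy'],c['cy']],[0,0,1.]])
    # r is undistorted radius: k1 forward model = opencv
    p=cv2.undistortPoints(np.stack([u,v],-1).reshape(-1,1,2).astype(np.float64),K,np.array([c['k1'],0,0,0,0.])).reshape(h,w,2)
    P=np.concatenate([p*d[...,None],d[...,None]],-1)
    T=np.array(c['pose']); W=P@T[:3,:3].T+T[:3,3]; W[d==0]=np.nan
    return W
def proj(n,X):
    c=env.get_calibration(n);T=np.linalg.inv(np.array(c['pose']))
    K=np.array([[c['fx'],0,c['cx']],[0,c['fy'],c['cy']],[0,0,1.]])
    return cv2.projectPoints(np.atleast_2d(np.array(X,float)),cv2.Rodrigues(T[:3,:3])[0],T[:3,3],K,np.array([c['k1'],0,0,0,0.]))[0].reshape(-1,2)
E
python3 - <<'E'
from h import *
for n in('side','top'):
    im,d=snap(n); cv2.imwrite(f'pics/{n}1.png',im)
    c=env.get_calibration(n);print(n,c['fx'],c['k1'],np.round(c['pose'],3).tolist())
s=env.get_state();print(s['clock'],s['orientation'],s['tcp_pos'],s['finger_gap'],s['wrist_force'])
E
```

```text
pics
side 426.38972277351417 -0.10707330741794074 [[-0.993, -0.085, 0.085, 0.41], [-0.12, 0.717, -0.687, 0.751], [-0.002, -0.692, -0.722, 0.914], [0.0, 0.0, 0.0, 1.0]]
top 406.89968313306815 -0.09328663798645047 [[-0.009, -0.998, 0.055, 0.465], [-1.0, 0.01, 0.023, -0.009], [-0.023, -0.055, -0.998, 1.328], [0.0, 0.0, 0.0, 1.0]]
0.1 [-2.06028613e-04  1.15636225e-01  9.93291316e-01 -7.63625297e-04] [0.13194467 0.55924411 0.24750205] 0.08537747179280931 [-0.3864057  -0.70979193 -0.16329464]
```

View pics/top1.png

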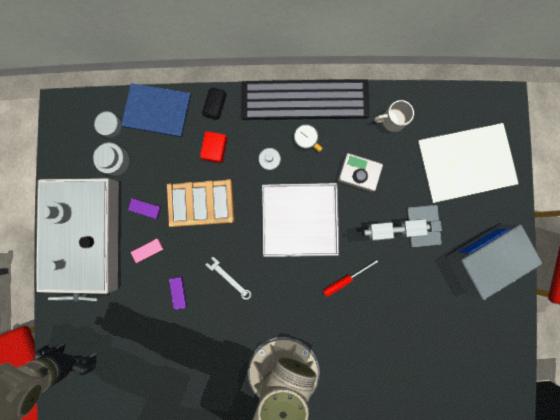

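View pics/side1.png

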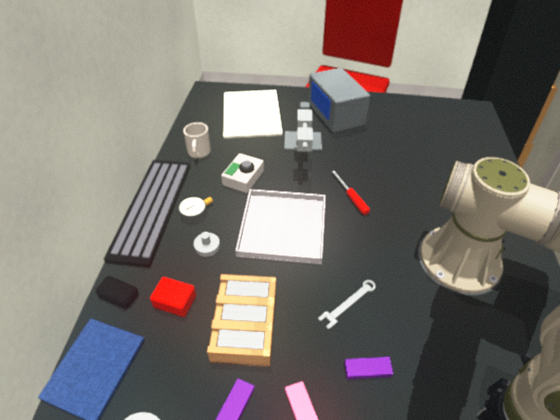

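The top view shows three bars in the case (about 180,203 / 200,203 / 221,202), the tray (300,220), the disc (269,158), the gauge (306,137), the red box (213,147), the logger button (361,176), and the rod with two sleeves (382,231 and 415,228) with its post at 425,227. The pink and purple bars at (143,208), (146,250) and (177,293) are decoys, and the white mug and bowl-like things at the left are not the disc.

Run:
```python
from h import *
im,d=load('top')
a=cv2.resize(im[130:270,155:455],None,fx=2.66,fy=2.66,interpolation=cv2.INTER_CUBIC)
cv2.imwrite('pics/topc.png',a)
im2,d2=load('side')
b=cv2.resize(im2[90:380,180:340],None,fx=2.05,fy=2.05,interpolation=cv2.INTER_CUBIC)
cv2.imwrite('pics/sidec.png',b)
W=cloud('top',d); W2=cloud('side',d2)
for n,W in(('top',W),('side',W2)):
  X=W.reshape(-1,3)
  def box(name,zr,xr,yr):
    m=(X[:,2]>zr[0])&(X[:,2]<zr[1])&(X[:,0]>xr[0])&(X[:,0]<xr[1])&(X[:,1]>yr[0])&(X[:,1]<yr[1])
    P=X[m]
    if len(P)<5: print(n,name,len(P));return
    r=cv2.minAreaRect((P[:,:2]*1000).astype(np.float32))
    print(n,name,len(P),'rect',np.round(r[0],1),np.round(r[1],1),round(r[2],1),'medz',round(np.median(P[:,2])*1000,1), 'c',np.round(P.mean(0)*1000,1))
  print(n,'table',np.nanmedian(X[(abs(X[:,2])<.03)][:,2]))
  box('case',(.045,.065),(.4,.75),(.14,.4))
  box('tray',(.018,.035),(.35,.75),(-.2,.1))
  box('disc',(.012,.028),(.6,.8),(-.03,.12))
  box('knob',(.04,.06),(.6,.8),(-.03,.12))
  box('post',(.16,.18),(.4,.7),(-.6,-.2))
  box('rodfoot',(.006,.02),(.4,.7),(-.6,-.2))
  box('sleeves',(.155,.166),(.4,.7),(-.5,-.2))
  box('logger',(.038,.05),(.55,.8),(-.4,-.1))
  box('button',(.053,.08),(.55,.8),(-.4,-.1))
  box('red',(.035,.055),(.6,.85),(.12,.3))
  box('gauge',(.02,.045),(.65,.85),(-.13,.0))
```

```text
top table 0.0008056563569729391
top case 2609 rect [616.4 264.2] [263.6 204.4] 3.5 medz 53.6 c [559.  255.8  53.2]
top tray 929 rect [565.5 -66.3] [367.9 268.4] 1.4 medz 24.8 c [596.  -41.4  25. ]
top disc 343 rect [664.6  23.5] [126.6  90.4] 6.6 medz 20.5 c [681.6  36.   20.8]
top knob 48 rect [697.1  39.7] [23.1 21.5] 26.8 medz 50.5 c [696.   39.3  49.8]
top post 776 rect [ 463. -352.] [ 44.5 214.2] 4.6 medz 166.3 c [ 463.1 -352.7  166.4]
top rodfoot 2529 rect [ 550.1 -401.1] [397.7 299.8] 90.0 medz 12.3 c [ 576.7 -504.    12.1]
top sleeves 447 rect [ 462.8 -347.8] [ 43.9 216.7] 4.8 medz 164.0 c [ 461.7 -341.2  162.5]
top logger 843 rect [ 710.  -285.3] [129.1 243.5] 64.1 medz 45.3 c [ 650.3 -256.1   45. ]
top button 216 rect [ 712.7 -297.9] [ 66.8 235.6] 53.4 medz 61.3 c [ 657.1 -267.2   62.2]
top red 818 rect [690.7 229.6] [137.9 180.6] 89.4 medz 44.5 c [700.9 219.9  44.7]
top gauge 644 rect [783.9 -64.7] [127.6 133.4] 88.9 medz 29.5 c [777.3 -78.2  28.8]
side table -0.00018016481672156193
side case 4524 rect [615.4 265.5] [265.4 208. ] 3.4 medz 52.9 c [552.6 267.7  52.6]
side tr
[... 165 characters left out ...]
knob 63 rect [692.8  42.4] [22.9 22.7] 46.0 medz 48.5 c [693.   43.1  47.9]
side post 437 rect [ 460.7 -354. ] [ 42.1 205.6] 4.9 medz 165.0 c [ 460.  -342.6  164.9]
side rodfoot 1273 rect [ 551.2 -399.9] [399.4 299.1] 89.6 medz 11.4 c [ 579.6 -489.8   11.4]
side sleeves 366 rect [ 460.  -346.6] [ 42.  220.6] 4.9 medz 163.8 c [ 459.8 -338.6  162.8]
side logger 622 rect [ 705.4 -274.5] [127.6 229.9] 68.0 medz 44.5 c [ 651.5 -246.6   44.3]
side button 184 rect [ 711.7 -303.3] [ 46.3 245.4] 53.6 medz 62.3 c [ 676.6 -274.7   62.7]
side red 1286 rect [690.9 230.9] [136.2 181.7] 90.0 medz 44.0 c [700.1 225.5  44. ]
side gauge 612 rect [783.8 -64.6] [129.1 131.9] 89.6 medz 29.0 c [777.1 -72.9  27.5]
```

View pics/topc.png

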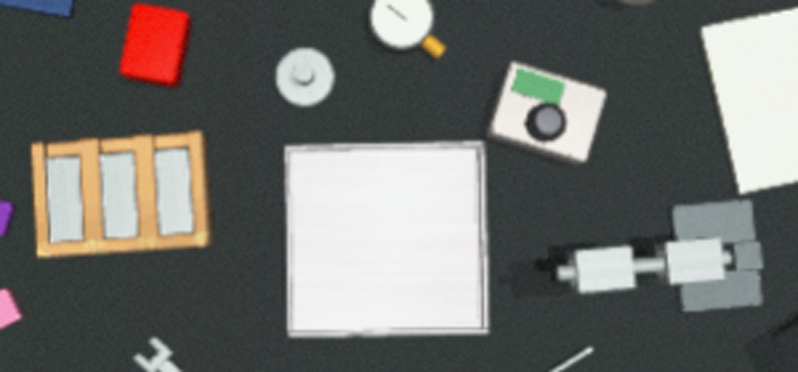

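View pics/sidec.png

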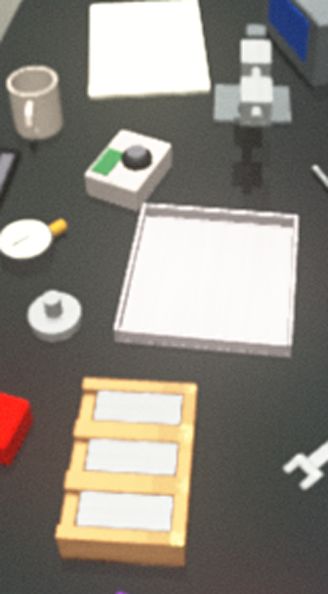

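The side crop shows the notched low wall on the left, which is far and so world +x. That gives a small positive case yaw. In the top crop the rod's open end is at (567,272), pointing to +y, with sleeves at about (604,270) and (695,260). The disc is at (305,77), distinct from the gauge at (401,18), and the button is at (546,121). Next come tight fits for each part.

```bash
cat >> h.py <<'E'
def fit(W,c,half,zr,sat=None):
    X=W.reshape(-1,3); m=(np.abs(X[:,0]-c[0])<half[0])&(np.abs(X[:,1]-c[1])<half[1])&(X[:,2]>zr[0])&(X[:,2]<zr[1])
    if sat is not None: m&=sat.reshape(-1)
    P=X[m]
    if len(P)<5: return None
    r=cv2.minAreaRect((P[:,:2]*1000).astype(np.float32))
    return len(P),np.round(r[0],1).tolist(),np.round(r[1],1).tolist(),round(r[2],1),round(float(np.median(P[:,2]))*1000,1)
def plan(target,yaw=None):
    """world target TCP (mm), yaw of tool y axis in world rad; prints shift in tool axes"""
    from scipy.spatial.transform import Rotation as R
    s=env.get_state(); q=s['orientation']; Rm=R.from_quat([q[1],q[2],q[3],q[0]]).as_matrix()
    d=Rm.T@(np.array(target)/1000-s['tcp_pos'])*1000
    cy=np.arctan2(Rm[1,1],Rm[0,1]); t=None
    if yaw is not None:
        t=-(yaw-cy); t=(t+np.pi/2)%np.pi-np.pi/2
    return np.round(d,1),None if t is None else round(t,3)
E
python3 - <<'E'
from h import *
print('overhang',env.finger_overhang)
for n in('top','side'):
  im,d=load(n);W=cloud(n,d);hsv=cv2.cvtColor(im,cv2.COLOR_BGR2HSV);gray=hsv[...,1]<60; wood=hsv[...,1]>80
  print(n)
  print('casewood',fit(W,(.555,.255),(.09,.125),(.045,.065),wood))
  for y in(.325,.258,.192): print(' bar',fit(W,(.555,y),(.065,.03),(.045,.065),gray))
  print('tray rim',fit(W,(.565,-.045),(.14,.14),(.019,.033)))
  print('disc',fit(W,(.697,.04),(.06,.06),(.012,.028)),'knob',fit(W,(.697,.04),(.03,.03),(.04,.06)))
  X=W.reshape(-1,3)
  m=(X[:,2]>.135)&(X[:,2]<.18)&(abs(X[:,0]-.46)<.05)&(X[:,1]>-.52)&(X[:,1]<-.2)
  P=X[m]
  for y in np.arange(-.48,-.2,.01):
    Q=P[abs(P[:,1]-y)<.005]
    if len(Q)>1: print(round(y*1000),len(Q),np.round([Q[:,0].min()*1000,Q[:,0].max()*1000,np.median(Q[:,2])*1000]))
  print('P ymax',P[:,1].max(),P[:,1].min())
  print('logger',fit(W,(.67,-.225),(.08,.09),(.038,.05)),'button',fit(W,(.665,-.235),(.04,.04),(.054,.075)))
  print('foot',fit(W,(.46,-.45),(.09,.09),(.008,.018)))
E
```

```text
overhang 0.017
top
casewood (1153, [551.0, 259.5], [134.3, 204.7], 4.4, 53.9)
 bar (399, [544.8, 325.5], [101.3, 43.9], 2.7, 54.0)
 bar (412, [549.4, 259.2], [101.7, 42.5], 2.6, 53.9)
 bar (414, [553.2, 192.9], [101.7, 42.8], 3.4, 53.7)
tray rim (463, [565.3, -55.4], [255.4, 277.2], 89.5, 24.5)
disc (295, [695.0, 38.6], [65.2, 64.1], 89.3, 20.0) knob (48, [697.1, 39.7], [23.1, 21.5], 26.8, 50.5)
-460 13 [458. 486. 168.]
-450 35 [458. 486. 169.]
-440 37 [455. 484. 168.]
-430 62 [455. 484. 163.]
-420 15 [455. 475. 157.]
-410 53 [447. 490. 166.]
-400 55 [447. 487. 166.]
-390 52 [444. 487. 166.]
-380 54 [444. 488. 165.]
-370 53 [444. 484. 167.]
-360 66 [441. 485. 165.]
-350 35 [456. 485. 156.]
-340 17 [456. 468. 158.]
-330 18 [453. 468. 156.]
-320 21 [439. 468. 161.]
-310 53 [439. 482. 166.]
-300 54 [437. 480. 167.]
-290 57 [437. 480. 166.]
-280 52 [437. 477. 166.]
-270 52 [434. 477. 166.]
-260 68 [434. 478. 165.]
-250 17 [449. 463. 156.]
-240 14 [449. 460. 155.]
P ymax -0.2383775601590856 -0.4587025555719234
logger (805, [645.9, -253.4], [122.2, 88.3], 72.2, 45.3) button (107, [649.1, -
[... 558 characters left out ...]
2. 482. 163.]
-420 9 [462. 481. 166.]
-410 16 [445. 483. 165.]
-400 30 [444. 486. 164.]
-390 21 [444. 485. 164.]
-380 28 [443. 484. 164.]
-370 26 [443. 483. 164.]
-360 42 [441. 482. 163.]
-350 45 [441. 481. 159.]
-340 12 [453. 468. 155.]
-330 2 [461. 464. 158.]
-320 9 [436. 472. 165.]
-310 28 [436. 478. 165.]
-300 31 [435. 477. 166.]
-290 33 [435. 476. 165.]
-280 28 [434. 477. 165.]
-270 31 [433. 477. 166.]
-260 78 [432. 476. 160.]
-250 32 [438. 475. 157.]
-240 29 [445. 460. 151.]
P ymax -0.23537203859984068 -0.4565958427607142
logger (589, [644.2, -249.7], [126.0, 91.2], 71.9, 44.5) button (73, [637.8, -241.2], [28.6, 40.0], 10.2, 63.5)
foot (382, [452.7, -463.2], [181.6, 113.1], 9.8, 11.6)
```

Run:
```python
from h import *
print(plan((588.8,196,120),1.632))
for n in('top','side'):
  im,d=load(n);W=cloud(n,d);hsv=cv2.cvtColor(im,cv2.COLOR_BGR2HSV)
  m=(hsv[...,2]>150)&(hsv[...,1]<40)
  X=W; m&=(abs(X[...,0]-.565)<.14)&(abs(X[...,1]+.05)<.145)&(X[...,2]<.035)&(X[...,2]>.0)
  l,lab,st,_=cv2.connectedComponentsWithStats(m.astype(np.uint8)); k=1+st[1:,4].argmax()
  P=X[lab==k]; r=cv2.minAreaRect((P[:,:2]*1000).astype(np.float32)); print(n,r, np.median(P[:,2]))
```

```text
(array([-528.1, -248.4,  127.8]), np.float64(-0.293))
top ((518.623291015625, -59.58332061767578), (243.34681701660156, 186.80831909179688), 89.93080139160156) 0.005597737473743258
side ((521.3560180664062, -61.267059326171875), (192.5867462158203, 256.3380126953125), 0.01850214973092079) 0.004764033652195465
```

Run:
```python
from h import *
for n in('top','side'):
  im,d=load(n);W=cloud(n,d);hsv=cv2.cvtColor(im,cv2.COLOR_BGR2HSV)
  m=(hsv[...,2]>110)&(hsv[...,1]<50)
  X=W; m&=(abs(X[...,0]-.53)<.2)&(abs(X[...,1]+.05)<.16)&(X[...,2]<.035)&(X[...,2]>-.01)
  l,lab,st,_=cv2.connectedComponentsWithStats(m.astype(np.uint8),connectivity=4); k=1+st[1:,4].argmax()
  P=X[lab==k]; r=cv2.minAreaRect((P[:,:2]*1000).astype(np.float32)); print(n,r, np.median(P[:,2]))
  Q=P[P[:,2]>.019]; r=cv2.minAreaRect((Q[:,:2]*1000).astype(np.float32)); print(n,r, np.median(Q[:,2]))
```

```text
top ((496.0423278808594, -61.154823303222656), (237.46316528320312, 246.4820098876953), 0.8184747099876404) 0.005575300650699777
top ((496.81982421875, -58.34465789794922), (230.5769500732422, 240.92446899414062), 0.7739802002906799) 0.02561097947330704
side ((538.90185546875, -71.60595703125), (325.80780029296875, 277.7687072753906), 0.45167315006256104) 0.0047320447592325565
side ((540.2313842773438, -71.57951354980469), (321.1492919921875, 278.0318298339844), 0.5472446084022522) 0.02424512555579783
```

>>> arm_command --pt "1 -528 -248 128 -0.293" --pt "1 -528 -248 128 -0.293" --pt "1 -528 -248 128 -0.293" --pt "1 -528 -248 128 -0.293" --pt "1 -528 -248 128 -0.293" --pt "1 -528 -248 128 -0.293" --pt "1 -528 -248 128 -0.293" --pt "1 -528 -248 128 -0.293" --pt "1 -528 -248 128 -0.293" --pt "1 -528 -248 128 -0.293" --pt "1 -528 -248 128 -0.293" --pt "1 -528 -248 128 -0.293"

```text
clock: 1.3
tcp_pos: [0.5869, 0.1979, 0.1203]
orientation: [-0.0, -0.03, 1.0, 0.0]
wrist_force: [0.7, 0.7, 0.2]
finger_gap: -0.0003
```

>>> arm_command --pt "1 0 0 0 0" --pt "1 0 0 25 0" --pt "1 0 0 43 0" --pt "1 0 0 47 0" --pt "1 0 0 51 0" --pt "1 0 0 55 0" --pt "1 0 0 59 0" --pt "1 0 0 63 0" --pt "1 0 0 67 0" --pt "1 0 0 67 0" --pt "1 0 0 67 0"

```text
clock: 2.4
tcp_pos: [0.588, 0.2, 0.0561]
orientation: [0.003, -0.031, 1.0, 0.0]
wrist_force: [2.2, 0.1, 6.2]
finger_gap: 0.0001
```

>>> arm_command --pt "1 0 0 -30 0" --pt "1 0 0 -70 0" --pt "1 0 0 -100 0" --pt "0.2 0 0 -147 0" --pt "0.2 0 -100 -147 0" --pt "0.2 0 -150 -147 0" --pt "0.2 0 -150 -147 0" --pt "0.2 0 -150 -147 0"

```text
clock: 3.2
tcp_pos: [0.5953, 0.0443, 0.2012]
orientation: [0.0, -0.027, 1.0, -0.001]
wrist_force: [0.3, -0.8, 0.4]
finger_gap: 0.0684
```

```bash
cat >> h.py <<'E'
def view(tag,tc=(125,270,155,455)):
    im,d=snap('top');im2,d2=snap('side')
    a=cv2.resize(im[tc[0]:tc[1],tc[2]:tc[3]],None,fx=1.8,fy=1.8,interpolation=cv2.INTER_CUBIC)
    b=cv2.resize(im2[120:380,190:340],None,fx=1.7,fy=1.7,interpolation=cv2.INTER_CUBIC)
    c=np.zeros((max(a.shape[0],b.shape[0]),a.shape[1]+b.shape[1],3),np.uint8)
    c[:a.shape[0],:a.shape[1]]=a;c[:b.shape[0],a.shape[1]:]=b
    cv2.imwrite(f'pics/{tag}.png',c)
E
python3 - <<'E'
from h import *
view('p1')
for n in('top','side'):
  im,d=load(n);W=cloud(n,d);hsv=cv2.cvtColor(im,cv2.COLOR_BGR2HSV)
  print(n,fit(W,(.53,.193),(.07,.035),(.06,.12)),fit(W,(.53,.193),(.07,.035),(.075,.12)))
s=env.get_state();print(s['tcp_pos'])
E
```

```text
top (88, [544.9, 202.8], [52.6, 33.5], 17.8, 72.9) (33, [530.8, 202.6], [17.9, 20.3], 19.2, 78.8)
side (261, [535.7, 195.6], [41.2, 42.6], 1.2, 71.8) (91, [528.5, 195.2], [16.4, 42.9], 8.3, 78.7)
[0.59481119 0.04852599 0.20103369]
```

View pics/p1.png

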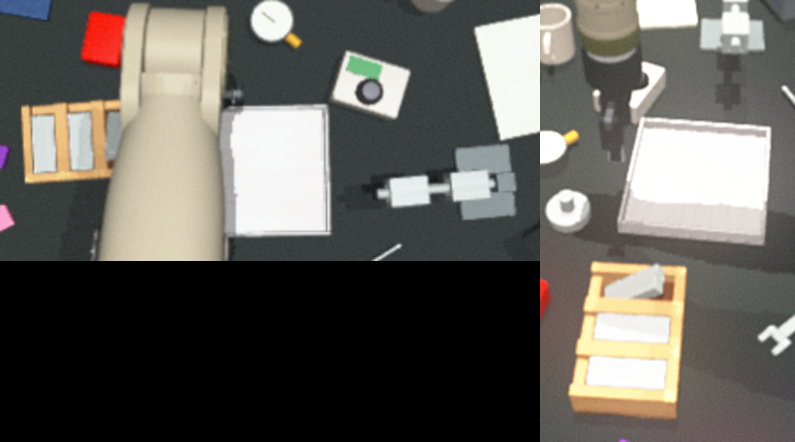

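The picture shows that the right bar has tipped up at (635,285), with its raised end towards the robot. The other two bars lie flush.

Run:
```python
from h import *
print(plan((521,193.5,74),1.632))
```

```text
(array([ 65.2, 148.9, 127.2]), np.float64(-0.003))
```

>>> arm_command --pt "0.2 65 50 0 0" --pt "0.2 65 100 0 0" --pt "0.2 65 149 0 0" --pt "0.2 65 149 40 0" --pt "0.2 65 149 80 0" --pt "0.2 65 149 80 0" --pt "0.2 65 149 110 0" --pt "0.2 65 149 124 0" --pt "0.2 65 149 127 0" --pt "0.2 65 149 127 0" --pt "0.2 65 149 127 0" --squeeze 60

```text
clock: 4.4
tcp_pos: [0.5222, 0.1948, 0.0759]
orientation: [0.001, -0.031, 1.0, 0.0]
wrist_force: [1.1, -0.1, 0.1]
finger_gap: 0.0685
```

>>> arm_command --pt "0.6 0 0 0 0" --pt "0.6 0 0 0 0" --pt "1 0 0 0 0" --pt "1 0 0 0 0" --pt "1 0 0 0 0" --pt "1 0 0 0 0" --pt "1 0 0 0 0"

```text
clock: 5.1
tcp_pos: [0.5217, 0.1946, 0.0748]
orientation: [0.001, -0.031, 1.0, 0.0]
wrist_force: [0.2, -0.7, 4.9]
finger_gap: 0.0386
```

>>> arm_command --pt "1 0 0 -10 0" --pt "1 0 0 -20 0" --pt "1 0 0 -40 0" --pt "1 0 0 -60 0" --pt "1 0 0 -80 0" --pt "1 0 0 -100 0" --pt "1 0 0 -120 0" --pt "1 0 0 -125 0" --pt "1 0 0 -125 0" --pt "1 0 0 -125 0"

```text
clock: 6.1
tcp_pos: [0.5201, 0.1944, 0.1979]
orientation: [-0.001, -0.031, 1.0, -0.0]
wrist_force: [0.5, 0.2, -6.1]
finger_gap: 0.0386
```

Run:
```python
from h import *
view('p2')
im,d=load('side');W=cloud('side',d)
X=W.reshape(-1,3);t=env.get_state()['tcp_pos'];print(t,env.get_state()['wrist_force'],env.get_state()['finger_gap'])
m=(abs(X[:,0]-t[0])<.13)&(abs(X[:,1]-t[1])<.022)&(X[:,2]>.062)&(X[:,2]<t[2]+.02)
P=(X[m]-t)*1000
for z in np.arange(-130,20,10):
  Q=P[abs(P[:,2]-z)<5]
  if len(Q):print(z,len(Q),Q[:,0].min().round(),Q[:,0].max().round())
```

```text
[0.52003222 0.19431357 0.19766148] [-0.27323812 -1.092297   -5.6503335 ] 0.03846425036143368
-60 15 69.0 83.0
-50 73 37.0 80.0
-40 70 30.0 66.0
-30 78 13.0 54.0
-20 80 11.0 44.0
-10 41 -13.0 31.0
0 1 -13.0 -13.0
10 2 -6.0 -3.0
```

View pics/p2.png

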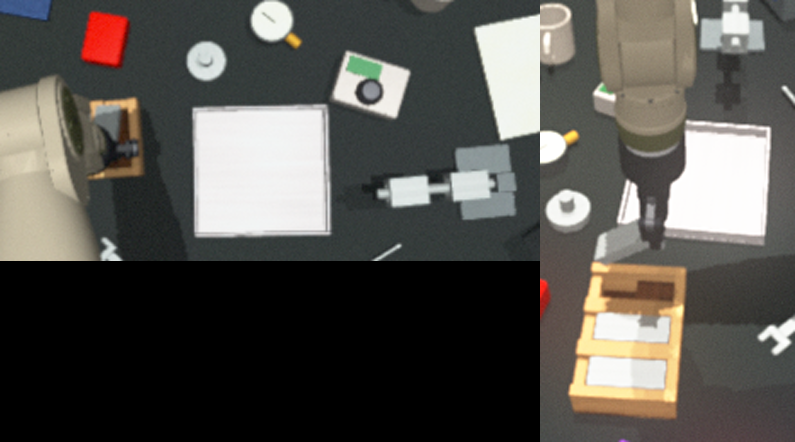

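The bar is held at about 40°, at (620,240) in the side crop. The disc is at (206,61) and the tray is where it was.

```bash
cat >> h.py <<'E'
TR=(497,-58.5,.0137)
def tr(xt,yt):
    c,s=np.cos(TR[2]),np.sin(TR[2]); return TR[0]+c*xt-s*yt,TR[1]+s*xt+c*yt
E
python3 - <<'E'
from h import *
print(tr(-65,-68),plan((*tr(-65,-68),198),1.5845))
E
```

```text
(np.float64(432.93767068786553), np.float64(-127.38409078374798)) (array([ 1.066e+02, -3.158e+02,  1.000e-01]), np.float64(0.048))
```

>>> arm_command --pt "1 10 -29 0 0.005" --pt "1 20 -60 0 0.01" --pt "1 31 -93 0 0.015" --pt "1 43 -127 0 0.02" --pt "1 55 -162 0 0.03" --pt "1 67 -197 0 0.03" --pt "1 79 -232 0 0.04" --pt "1 90 -265 0 0.048" --pt "1 100 -295 0 0.048" --pt "1 107 -316 0 0.048" --pt "1 107 -316 0 0.048" --pt "1 107 -316 0 0.048"

```text
clock: 7.4
tcp_pos: [0.433, -0.1275, 0.1985]
orientation: [-0.001, -0.006, 1.0, 0.001]
wrist_force: [0.0, 0.3, -5.5]
finger_gap: 0.0383
```

>>> arm_command --pt "1 0 0 30 0" --pt "1 0 0 60 0" --pt "1 0 0 90 0" --pt "1 0 0 110 0" --pt "1 0 0 117 0" --pt "1 0 0 120 0" --pt "1 0 0 120 0" --pt "1 0 0 120 0"

```text
clock: 8.2
tcp_pos: [0.4346, -0.1276, 0.0802]
orientation: [0.001, -0.007, 1.0, -0.0]
wrist_force: [-0.2, -0.3, -5.0]
finger_gap: 0.0383
```

```bash
cat >> h.py <<'E'
def prof():
    im,d=snap('side');W=cloud('side',d)
    X=W.reshape(-1,3);t=env.get_state()['tcp_pos'];print(t,env.get_state()['wrist_force'],env.get_state()['finger_gap'])
    m=(abs(X[:,0]-t[0])<.13)&(abs(X[:,1]-t[1])<.022)&(X[:,2]>.01)&(X[:,2]<t[2]+.02)
    P=(X[m]-t)*1000
    for z in np.arange(-130,20,10):
      Q=P[abs(P[:,2]-z)<5]
      if len(Q):print(z,len(Q),Q[:,0].min().round(),Q[:,0].max().round(),Q[:,1].min().round(),Q[:,1].max().round())
E
python3 - <<'E'
from h import *
prof()
print(plan((*tr(-65,-68),78),1.5845))
E
```

```text
[ 0.43459912 -0.12773328  0.08028678] [ 0.71669589  0.47965932 -5.0095813 ] 0.03843926588730848
-70 2 71.0 74.0 19.0 21.0
-60 36 -54.0 82.0 -22.0 22.0
-50 65 -54.0 80.0 -20.0 22.0
-40 59 28.0 67.0 -19.0 22.0
-30 54 17.0 55.0 -18.0 22.0
-20 59 11.0 45.0 -20.0 22.0
-10 37 11.0 33.0 -17.0 21.0
0 17 12.0 20.0 -14.0 22.0
(array([1.7, 0.4, 2.3]), np.float64(-0.0))
```

>>> arm_command --pt "1 0 0 6 0" --pt "1 0 0 12 0" --pt "1 5 0 18 0" --pt "1 10 0 24 0" --pt "1 14 0 30 0" --pt "1 18 0 37 0" --pt "1 21 0 44 0" --pt "1 24 0 52 0" --pt "1 25 0 56 0" --pt "1 25 0 56 0" --squeeze 25

```text
clock: 9.25
tcp_pos: [0.4084, -0.1277, 0.0225]
orientation: [-0.0, -0.007, 1.0, 0.0]
wrist_force: [2.9, -1.0, 2.0]
finger_gap: 0.0386
```

Run:
```python
from h import *
prof()
```

```text
[ 0.40843236 -0.12769463  0.02281702] [ 1.79656482 -0.70020197  1.42995513] 0.03837175933073783
-10 43 -127.0 100.0 -21.0 22.0
0 301 -28.0 102.0 -20.0 22.0
10 46 -27.0 66.0 -16.0 21.0
```

Nearly flat. I'll release with a small opening, lift, and go to press the middle bar.

>>> arm_command --pt "0.36 0 0 0 0" --pt "0.36 0 0 0 0" --pt "0.36 0 0 0 0" --pt "0.36 0 0 0 0" --pt "0.36 0 0 -20 0" --pt "0.36 0 0 -50 0" --pt "1 0 0 -100 0" --pt "1 0 0 -140 0" --pt "1 0 0 -140 0" --pt "1 0 0 -140 0"

```text
clock: 10.3
tcp_pos: [0.4091, -0.128, 0.164]
orientation: [0.001, -0.007, 1.0, -0.001]
wrist_force: [-1.8, -0.7, 0.1]
finger_gap: 0.0001
```

Run:
```python
from h import *
snap('top');im,d=load('top');W=cloud('top',d)
print('bar in tray',fit(W,(*[v/1000 for v in tr(-52,-68)],),(.05,.03),(.018,.03)))
prof()
print(plan((585,261,110),1.632))
```

```text
bar in tray (233, [454.8, -127.7], [36.1, 77.0], 89.1, 23.3)
[ 0.40767869 -0.12726246  0.16207659] [-0.62421778 -0.87087359 -0.49165838] -0.00023651633211173412
-130 1 59.0 59.0 -1.0 -1.0
-20 4 2.0 10.0 4.0 7.0
-10 16 -12.0 10.0 5.0 15.0
0 22 -11.0 8.0 7.0 18.0
10 20 -10.0 8.0 9.0 18.0
(array([-182.5,  385.8,   52.2]), np.float64(-0.048))
```

>>> arm_command --pt "1 -182 386 0 -0.048" --pt "1 -182 386 0 -0.048" --pt "1 -182 386 0 -0.048" --pt "1 -182 386 0 -0.048" --pt "1 -182 386 0 -0.048" --pt "1 -182 386 0 -0.048" --pt "1 -182 386 0 -0.048" --pt "1 -182 386 0 -0.048" --pt "1 -182 386 0 -0.048" --pt "1 -182 386 0 -0.048" --pt "1 -182 386 52 -0.048" --pt "1 -182 386 52 -0.048"

```text
clock: 11.6
tcp_pos: [0.58, 0.2586, 0.1035]
orientation: [-0.007, -0.031, 1.0, -0.002]
wrist_force: [-1.6, -0.3, -1.3]
finger_gap: 0.0004
```

>>> arm_command --pt "1 0 0 0 0" --pt "1 0 0 20 0" --pt "1 0 0 33 0" --pt "1 0 0 37 0" --pt "1 0 0 41 0" --pt "1 0 0 45 0" --pt "1 0 0 49 0" --pt "1 0 0 53 0" --pt "1 0 0 57 0" --pt "1 0 0 57 0" --pt "1 0 0 57 0"

```text
clock: 12.7
tcp_pos: [0.5864, 0.2608, 0.0548]
orientation: [0.001, -0.031, 1.0, 0.0]
wrist_force: [1.2, -0.4, 2.8]
finger_gap: -0.0002
```

>>> arm_command --pt "1 0 0 -30 0" --pt "1 0 0 -60 0" --pt "0.2 30 0 -60 0" --pt "0.2 65 0 -60 0" --pt "0.2 65 0 -60 0" --pt "0.2 65 0 -60 0" --pt "0.2 65 0 -60 0"

```text
clock: 13.4
tcp_pos: [0.5213, 0.2568, 0.1143]
orientation: [0.0, -0.031, 1.0, 0.0]
wrist_force: [-0.1, -0.4, 0.2]
finger_gap: 0.0678
```

Run:
```python
from h import *
snap('side')
im,d=load('side');W=cloud('side',d)
for y in(.192,.26,.325): print(fit(W,(.53,y),(.07,.03),(.06,.095)),fit(W,(.53,y),(.07,.03),(.075,.09)))
s=env.get_state();print(s['tcp_pos'],s['finger_gap'],plan((517,259.5,74),1.632))
```

```text
None None
(71, [531.7, 262.2], [40.7, 38.7], 5.0, 63.8) None
None None
[0.52159463 0.25680897 0.11425659] 0.06824194397870462 (array([ 4.5,  3. , 40.3]), np.float64(-0.0))
```

>>> arm_command --pt "0.2 4 3 10 0" --pt "0.2 4 3 30 0" --pt "0.2 4 3 39 0" --pt "0.2 4 3 39 0" --pt "0.6 4 3 39 0" --pt "1 4 3 39 0" --pt "1 4 3 39 0" --pt "1 4 3 39 0" --pt "1 4 3 39 0" --pt "1 4 3 39 0" --squeeze 60

```text
clock: 14.45
tcp_pos: [0.517, 0.2596, 0.0757]
orientation: [0.001, -0.031, 1.0, 0.0]
wrist_force: [0.9, -0.5, 1.6]
finger_gap: 0.0383
```

>>> arm_command --pt "1 0 0 -10 0" --pt "1 0 0 -20 0" --pt "1 0 0 -40 0" --pt "1 0 0 -60 0" --pt "1 0 0 -80 0" --pt "1 0 0 -100 0" --pt "1 0 0 -120 0" --pt "1 0 0 -125 0" --pt "1 0 0 -125 0" --pt "1 0 0 -125 0"

```text
clock: 15.45
tcp_pos: [0.5157, 0.2592, 0.1992]
orientation: [-0.001, -0.031, 1.0, -0.0]
wrist_force: [-0.1, -0.3, -5.2]
finger_gap: 0.0384
```

Run:
```python
from h import *
prof()
print(plan((*tr(-65,0),198),1.5845))
```

```text
[0.51547638 0.25909425 0.19881397] [-0.13705469  0.13809698 -5.60045349] 0.03846718798857768
-70 1 68.0 68.0 21.0 21.0
-60 20 65.0 84.0 -16.0 22.0
-50 70 66.0 81.0 -14.0 22.0
-40 77 29.0 69.0 -16.0 22.0
-30 82 26.0 56.0 -16.0 22.0
-20 76 11.0 46.0 -17.0 22.0
-10 42 19.0 32.0 -17.0 22.0
0 2 0.0 2.0 -5.0 -3.0
(array([ 102.8, -312.8,    1.3]), np.float64(0.048))
```

>>> arm_command --pt "1 10 -29 0 0.005" --pt "1 20 -60 0 0.01" --pt "1 31 -93 0 0.015" --pt "1 42 -127 0 0.02" --pt "1 54 -162 0 0.03" --pt "1 66 -197 0 0.03" --pt "1 77 -232 0 0.04" --pt "1 87 -265 0 0.048" --pt "1 97 -293 0 0.048" --pt "1 103 -313 0 0.048" --pt "1 103 -313 0 0.048" --pt "1 103 -313 0 0.048"

```text
clock: 16.7
tcp_pos: [0.4321, -0.0594, 0.1994]
orientation: [-0.001, -0.006, 1.0, 0.0]
wrist_force: [-0.5, 0.6, -4.2]
finger_gap: 0.0383
```

```bash
cat >> h.py <<'E'
def walls():
    for n in('top','side'):
        im,d=snap(n); X=cloud(n,d).reshape(-1,3); m=(X[:,2]>.019)&(X[:,2]<.03); P=X[m]*1000
        T=np.array([P[:,0]-TR[0],P[:,1]-TR[1]]); c,s=np.cos(TR[2]),np.sin(TR[2]); T=np.array([c*T[0]+s*T[1],-s*T[0]+c*T[1]])
        o=[]
        for ax,sg,h,oh in((0,1,115,120),(0,-1,115,120),(1,1,120,115),(1,-1,120,115)):
            k=(abs(T[ax]*sg-h+2.5)<12)&(abs(T[1-ax])<oh-15); o.append((int(k.sum()),round(float(np.median(T[ax][k]*sg-h+2.5)),1) if k.sum()>5 else None))
        print(n,'far near left right offs',o)
def disc():
    for n in('top','side'):
        im,d=load(n);W=cloud(n,d);print(n,'knob',fit(W,(.695,.041),(.06,.06),(.04,.06)))
E
python3 - <<'E'
from h import *
walls();disc();print(plan((*tr(-65,0),198),1.5845))
E
```

```text
top far near left right offs [(110, -0.4), (25, -0.0), (93, 0.5), (67, -0.5)]
side far near left right offs [(111, -3.0), (103, 2.4), (207, 3.7), (118, -3.7)]
top knob (48, [696.1, 39.2], [22.3, 21.1], 24.0, 49.5)
side knob (67, [693.1, 42.1], [21.3, 22.7], 6.5, 48.9)
(array([ 0.5, -0.7,  1.7]), np.float64(0.0))
```

>>> arm_command --pt "1 0 0 30 0" --pt "1 0 0 60 0" --pt "1 0 0 90 0" --pt "1 0 0 110 0" --pt "1 0 0 119 0" --pt "1 0 0 119 0" --pt "1 0 0 119 0"

```text
clock: 17.5
tcp_pos: [0.4335, -0.0591, 0.0819]
orientation: [0.0, -0.007, 1.0, -0.0]
wrist_force: [0.1, 0.3, -4.0]
finger_gap: 0.0383
```

>>> arm_command --pt "1 0 0 6 0" --pt "1 0 0 12 0" --pt "1 5 0 18 0" --pt "1 10 0 24 0" --pt "1 14 0 30 0" --pt "1 18 0 37 0" --pt "1 21 0 44 0" --pt "1 24 0 52 0" --pt "1 25 0 56 0" --pt "1 25 0 56 0" --squeeze 25

```text
clock: 18.5
tcp_pos: [0.4084, -0.0598, 0.0248]
orientation: [0.001, -0.007, 1.0, 0.0]
wrist_force: [2.1, -0.4, 1.6]
finger_gap: 0.0382
```

>>> arm_command --pt "0.36 0 0 0 0" --pt "0.36 0 0 0 0" --pt "0.36 0 0 0 0" --pt "0.36 0 0 0 0" --pt "0.36 0 0 -20 0" --pt "0.36 0 0 -50 0" --pt "1 0 0 -100 0" --pt "1 0 0 -140 0" --pt "1 0 0 -140 0" --pt "1 0 0 -140 0"

```text
clock: 19.5
tcp_pos: [0.4084, -0.0598, 0.166]
orientation: [0.001, -0.007, 1.0, -0.0]
wrist_force: [0.0, 0.1, 0.4]
finger_gap: 0.0002
```

Run:
```python
from h import *
walls();disc();im,d=load('top');W=cloud('top',d)
for y in(-68,0):print('bar in tray',fit(W,(*[v/1000 for v in tr(-52,y)],),(.05,.03),(.015,.03)))
print(env.get_state()['tcp_pos'],plan((581,327,110),1.632))
```

```text
top far near left right offs [(107, -0.4), (26, -0.0), (96, 0.5), (92, -0.8)]
side far near left right offs [(114, -3.3), (102, 2.4), (198, 3.8), (166, -3.9)]
top knob (48, [695.9, 39.1], [23.3, 21.4], 27.4, 49.5)
side knob (65, [693.0, 41.3], [20.8, 24.4], 7.8, 48.3)
bar in tray (203, [464.5, -127.8], [36.0, 57.7], 89.1, 23.0)
bar in tray (125, [476.3, -59.3], [38.8, 35.3], 89.5, 22.8)
[ 0.40681769 -0.05929481  0.16408119] (array([-179.4,  383.9,   54. ]), np.float64(-0.048))
```

Third bar.

>>> arm_command --pt "1 -179 384 0 -0.048" --pt "1 -179 384 0 -0.048" --pt "1 -179 384 0 -0.048" --pt "1 -179 384 0 -0.048" --pt "1 -179 384 0 -0.048" --pt "1 -179 384 0 -0.048" --pt "1 -179 384 0 -0.048" --pt "1 -179 384 0 -0.048" --pt "1 -179 384 0 -0.048" --pt "1 -179 384 0 -0.048" --pt "1 -179 384 53 -0.048" --pt "1 -179 384 53 -0.048"

```text
clock: 20.8
tcp_pos: [0.5765, 0.3241, 0.1044]
orientation: [-0.006, -0.03, 1.0, -0.003]
wrist_force: [-1.2, -0.8, -1.2]
finger_gap: -0.0003
```

>>> arm_command --pt "1 0 0 0 0" --pt "1 0 0 20 0" --pt "1 0 0 33 0" --pt "1 0 0 37 0" --pt "1 0 0 41 0" --pt "1 0 0 45 0" --pt "1 0 0 49 0" --pt "1 0 0 53 0" --pt "1 0 0 57 0" --pt "1 0 0 57 0" --pt "1 0 0 57 0"

```text
clock: 21.9
tcp_pos: [0.582, 0.3268, 0.0553]
orientation: [0.0, -0.031, 1.0, 0.0]
wrist_force: [1.4, -0.2, 1.4]
finger_gap: -0.0001
```

>>> arm_command --pt "1 0 0 -30 0" --pt "1 0 0 -60 0" --pt "0.2 30 0 -60 0" --pt "0.2 65 0 -60 0" --pt "0.2 65 0 -60 0" --pt "0.2 65 0 -60 0" --pt "0.2 65 0 -60 0"

```text
clock: 22.6
tcp_pos: [0.5177, 0.323, 0.1154]
orientation: [0.001, -0.031, 1.0, 0.0]
wrist_force: [-0.7, 0.0, -0.7]
finger_gap: 0.0679
```

Run:
```python
from h import *
snap('side')
im,d=load('side');W=cloud('side',d)
for y in(.325,): print(fit(W,(.53,y),(.07,.03),(.06,.095)),fit(W,(.53,y),(.07,.03),(.075,.09)))
s=env.get_state();print(s['tcp_pos'],s['finger_gap'],plan((512.5,325.5,75),1.632))
```

```text
(41, [529.0, 329.1], [42.9, 34.4], 6.6, 67.7) None
[0.51797337 0.32293704 0.11533227] 0.0683469284760017 (array([ 5.4,  2.9, 40.3]), np.float64(-0.0))
```

>>> arm_command --pt "0.2 5 3 10 0" --pt "0.2 5 3 30 0" --pt "0.2 5 3 40 0" --pt "0.2 5 3 40 0" --pt "0.6 5 3 40 0" --pt "1 5 3 40 0" --pt "1 5 3 40 0" --pt "1 5 3 40 0" --pt "1 5 3 40 0" --pt "1 5 3 40 0" --squeeze 60

```text
clock: 23.65
tcp_pos: [0.5122, 0.3256, 0.0757]
orientation: [0.001, -0.031, 1.0, 0.0]
wrist_force: [2.1, 0.4, 0.8]
finger_gap: 0.0385
```

>>> arm_command --pt "1 0 0 -10 0" --pt "1 0 0 -20 0" --pt "1 0 0 -40 0" --pt "1 0 0 -60 0" --pt "1 0 0 -80 0" --pt "1 0 0 -100 0" --pt "1 0 0 -120 0" --pt "1 0 0 -125 0" --pt "1 0 0 -125 0" --pt "1 0 0 -125 0"

```text
clock: 24.65
tcp_pos: [0.5109, 0.3251, 0.1991]
orientation: [-0.001, -0.031, 1.0, -0.0]
wrist_force: [-0.7, 1.0, -5.7]
finger_gap: 0.0384
```

Run:
```python
from h import *
prof();walls()
print(plan((*tr(-65,68),199),1.5845))
```

```text
[0.51070224 0.3249931  0.19874166] [-0.31169079  0.39385028 -5.80607092] 0.03825296595904313
-60 18 78.0 84.0 -15.0 22.0
-50 81 66.0 84.0 -16.0 22.0
-40 81 38.0 71.0 -16.0 22.0
-30 95 17.0 58.0 -16.0 22.0
-20 100 19.0 45.0 -17.0 22.0
-10 52 20.0 35.0 -15.0 22.0
0 3 0.0 21.0 -1.0 1.0
top far near left right offs [(108, -0.4), (106, 0.1), (101, 0.3), (99, -0.7)]
side far near left right offs [(0, None), (103, 2.4), (115, 3.9), (88, -4.3)]
(array([ 9.89e+01, -3.11e+02,  3.00e-01]), np.float64(0.047))
```

>>> arm_command --pt "1 10 -29 0 0.005" --pt "1 20 -60 0 0.01" --pt "1 31 -93 0 0.015" --pt "1 41 -127 0 0.02" --pt "1 52 -162 0 0.03" --pt "1 63 -197 0 0.03" --pt "1 74 -232 0 0.04" --pt "1 84 -265 0 0.047" --pt "1 93 -292 0 0.047" --pt "1 99 -311 0 0.047" --pt "1 99 -311 0 0.047" --pt "1 99 -311 0 0.047"

```text
clock: 26.0
tcp_pos: [0.4315, 0.0087, 0.1999]
orientation: [-0.0, -0.006, 1.0, 0.0]
wrist_force: [0.1, 0.6, -5.1]
finger_gap: 0.0383
```

>>> arm_command --pt "1 0 0 30 0" --pt "1 0 0 60 0" --pt "1 0 0 90 0" --pt "1 0 0 110 0" --pt "1 0 0 119 0" --pt "1 0 0 119 0" --pt "1 0 0 119 0"

```text
clock: 26.7
tcp_pos: [0.4326, 0.0092, 0.0819]
orientation: [0.001, -0.007, 1.0, -0.0]
wrist_force: [0.4, -0.5, -5.4]
finger_gap: 0.0387
```

Run:
```python
from h import *
prof();walls()
```

```text
[0.43302459 0.00903654 0.08225015] [-0.16235962 -1.71110793 -4.94387219] 0.03838640037420053
-70 6 -27.0 76.0 8.0 21.0
-60 54 -53.0 83.0 -21.0 22.0
-50 66 -52.0 82.0 -16.0 22.0
-40 61 30.0 69.0 -17.0 22.0
-30 64 20.0 55.0 -20.0 22.0
-20 62 12.0 45.0 -19.0 22.0
-10 53 10.0 33.0 -17.0 22.0
0 17 13.0 20.0 -14.0 22.0
top far near left right offs [(112, -0.4), (43, 0.3), (50, -0.0), (106, -0.8)]
side far near left right offs [(113, -3.0), (103, 2.4), (207, 3.6), (91, -4.0)]
```

>>> arm_command --pt "1 0 0 6 0" --pt "1 0 0 12 0" --pt "1 5 0 18 0" --pt "1 10 0 24 0" --pt "1 14 0 30 0" --pt "1 18 0 37 0" --pt "1 21 0 44 0" --pt "1 24 0 52 0" --pt "1 25 0 56 0" --pt "1 25 0 56 0" --squeeze 25

```text
clock: 27.85
tcp_pos: [0.407, 0.0085, 0.0246]
orientation: [0.0, -0.007, 1.0, 0.0]
wrist_force: [1.4, -0.8, 1.0]
finger_gap: 0.0384
```

>>> arm_command --pt "0.36 0 0 0 0" --pt "0.36 0 0 0 0" --pt "0.36 0 0 0 0" --pt "0.36 0 0 0 0" --pt "0.36 0 0 -20 0" --pt "0.36 0 0 -50 0" --pt "0.3 0 0 -100 0" --pt "0.3 0 0 -150 0" --pt "0.3 0 0 -190 0" --pt "0.3 0 0 -210 0" --pt "0.3 0 0 -210 0" --pt "0.3 0 0 -210 0"

```text
clock: 29.05
tcp_pos: [0.4067, 0.0086, 0.235]
orientation: [0.0, -0.007, 1.0, 0.0]
wrist_force: [0.8, -0.5, -0.5]
finger_gap: 0.0596
```

Run:
```python
from h import *
walls();disc();im,d=load('side');W=cloud('side',d)
for y in(-68,0,68):print('bar in tray',fit(W,(*[v/1000 for v in tr(-52,y)],),(.055,.03),(.015,.03)))
view('p3')
# sleeve targets; approach z 220
print(env.get_state()['tcp_pos'],plan((457.5,-289,230),.083))
```

```text
top far near left right offs [(113, -0.6), (33, 0.2), (65, 0.4), (95, -0.8)]
side far near left right offs [(113, -3.2), (102, 2.5), (205, 3.5), (139, -3.8)]
top knob (49, [695.9, 39.0], [21.9, 22.7], 47.7, 49.5)
side knob (65, [693.2, 43.1], [21.6, 23.1], 0.3, 48.0)
bar in tray (346, [455.5, -125.9], [46.3, 91.3], 88.9, 22.0)
bar in tray (389, [454.6, -57.5], [44.9, 90.7], 89.9, 21.9)
bar in tray (433, [454.0, 10.9], [44.3, 89.8], 89.4, 21.6)
[0.40584513 0.00872755 0.23369719] (array([ -47.4, -298.4,    3.4]), np.float64(1.502))
```

View pics/p3.png

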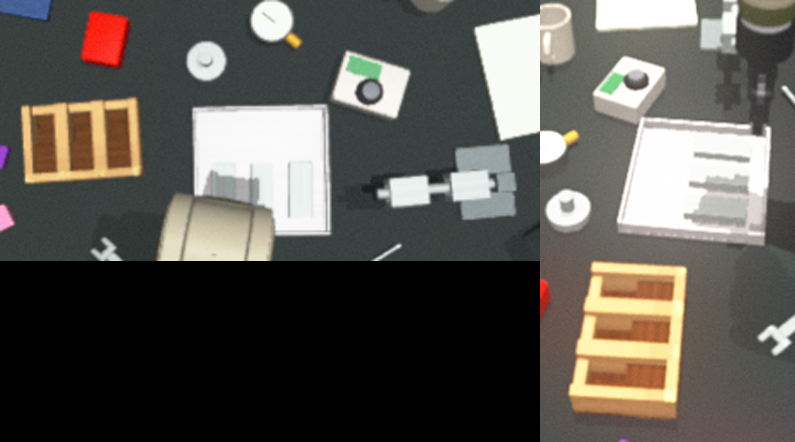

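All three pockets are empty, and three bars lie flat in the tray at about (215,185), (260,185) and (300,190) in the top crop. Now the outer sleeve.

>>> arm_command --pt "0.1 -7 -40 3 0.14" --pt "0.1 -14 -80 3 0.28" --pt "0.1 -21 -120 3 0.42" --pt "0.1 -28 -160 3 0.56" --pt "0.1 -35 -200 3 0.7" --pt "0.1 -41 -240 3 0.84" --pt "0.1 -47 -280 3 0.98" --pt "0.1 -47 -298 3 1.12" --pt "0.1 -47 -298 3 1.26" --pt "0.1 -47 -298 3 1.4" --pt "0.1 -47 -298 3 1.502" --pt "0.1 -47 -298 3 1.502"

```text
clock: 30.45
tcp_pos: [0.4576, -0.2885, 0.2307]
orientation: [-0.001, 0.677, 0.736, 0.0]
wrist_force: [-1.1, 0.1, 1.0]
finger_gap: 0.077
```

Run:
```python
from h import *
s=env.get_state();print(s['tcp_pos'],s['joint_pos'],plan((457.5,-289,146),.083))
```

```text
[ 0.45756777 -0.28852132  0.23071333] [-7.11089432e-01  2.54949525e-01 -7.61173830e-02  1.24236481e+00
  1.32180323e-04  7.77216583e-01] (array([-0.6,  0. , 84.7]), np.float64(-0.001))
```

>>> arm_command --pt "0.1 0 0 30 0" --pt "0.1 0 0 50 0" --pt "0.1 0 0 65 0" --pt "0.1 0 0 80 0" --pt "0.1 0 0 85 0" --pt "0.1 0 0 85 0" --pt "0.1 0 0 85 0" --pt "0.35 0 0 85 0" --pt "1 0 0 85 0" --pt "1 0 0 85 0" --pt "1 0 0 85 0" --pt "1 0 0 85 0" --squeeze 50

```text
clock: 31.65
tcp_pos: [0.4584, -0.2891, 0.148]
orientation: [0.001, 0.677, 0.736, -0.0]
wrist_force: [-1.9, -0.6, 5.3]
finger_gap: 0.0437
```

>>> arm_command --pt "1 0 0 0 0" --pt "1 0 0 0 0" --pt "1 0 0 -2 0" --pt "1 0 0 -4 0" --pt "1 0 0 -6 0" --pt "1 0 0 -6 0" --pt "1 0 0 -6 0"

```text
clock: 32.35
tcp_pos: [0.4579, -0.2886, 0.1528]
orientation: [-0.0, 0.677, 0.736, 0.0]
wrist_force: [-0.0, -0.8, -4.4]
finger_gap: 0.0433
```

>>> arm_command --pt "1 8 0 0 0" --pt "1 18 0 0 0" --pt "1 30 0 0 0" --pt "1 42 0 0 0" --pt "1 54 0 0 0" --pt "1 66 0 0 0" --pt "1 78 0 0 0" --pt "1 90 0 0 0" --pt "1 102 0 0 0" --pt "1 115 0 0 0" --pt "1 120 0 0 0" --pt "1 120 0 0 0"

```text
clock: 33.55
tcp_pos: [0.448, -0.1683, 0.1532]
orientation: [-0.0, 0.677, 0.736, -0.0]
wrist_force: [-0.3, -0.6, -5.2]
finger_gap: 0.0436
```

Run:
```python
from h import *
s=env.get_state();print(s['tcp_pos'],s['wrist_force'],s['finger_gap'])
for n in('top','side'):
  im,d=snap(n);W=cloud(n,d);print(fit(W,(.465,-.385),(.05,.06),(.12,.17)),fit(W,(s['tcp_pos'][0],s['tcp_pos'][1]),(.05,.06),(.12,.17)))
walls();disc()
print(plan((*tr(62,-75),153),.0137),'second',plan((*tr(62,72),153),.0137))
```

```text
[ 0.448007   -0.16830954  0.15317265] [-0.26731595 -0.56959971 -5.22338149] 0.04355360276835522
(426, [466.9, -400.3], [44.5, 90.0], 4.7, 165.8) (31, [449.6, -137.6], [13.0, 44.7], 76.6, 146.4)
None (331, [447.5, -161.4], [64.8, 69.2], 33.4, 151.8)
top far near left right offs [(111, -0.1), (99, 0.2), (95, 0.3), (45, -0.5)]
side far near left right offs [(117, -3.1), (104, 2.4), (203, 3.7), (150, -3.6)]
top knob (47, [696.4, 39.3], [22.3, 21.2], 27.6, 49.6)
side knob (64, [693.7, 42.2], [22.7, 21.2], 89.1, 48.0)
(array([ 27.7, 114.4,   0.2]), np.float64(0.069)) second (array([174.3, 124.5,   0.2]), np.float64(0.069))
```

>>> arm_command --pt "1 7 29 0 0.02" --pt "1 14 57 0 0.04" --pt "1 21 86 0 0.069" --pt "1 28 114 0 0.069" --pt "1 28 114 0 0.069" --pt "1 28 114 30 0.069" --pt "1 28 114 60 0.069" --pt "1 28 114 90 0.069" --pt "1 28 114 110 0.069" --pt "1 28 114 115 0.069" --pt "1 28 114 115 0.069" --pt "1 28 114 115 0.069"

```text
clock: 34.95
tcp_pos: [0.5602, -0.1325, 0.0393]
orientation: [0.001, 0.702, 0.712, 0.0]
wrist_force: [-0.0, 0.1, -4.4]
finger_gap: 0.0433
```

Run:
```python
from h import *
print(plan((*tr(62,-75),32),.0137)); prof()
```

```text
(array([-0.2, -0.2,  7.3]), np.float64(-0.0))
[ 0.56049629 -0.13249451  0.03967212] [ 0.05918602  0.05951445 -3.50895346] 0.043534341390879416
-30 6 -90.0 46.0 -10.0 20.0
-20 257 -130.0 50.0 -16.0 22.0
-10 47 -128.0 49.0 -19.0 22.0
0 19 -36.0 33.0 5.0 13.0
10 44 -36.0 32.0 -21.0 22.0
```

>>> arm_command --pt "1 0 0 2 0" --pt "1 0 0 4 0" --pt "1 0 0 6 0" --pt "1 0 0 8 0" --pt "1 0 0 8 0" --pt "1 0 0 8 0"

```text
clock: 35.6
tcp_pos: [0.5596, -0.1318, 0.0312]
orientation: [0.0, 0.702, 0.712, 0.0]
wrist_force: [-1.6, -0.0, 6.2]
finger_gap: 0.0435
```

>>> arm_command --pt "0.32 0 0 0 0" --pt "0.32 0 0 0 0" --pt "0.32 0 0 0 0" --pt "0.32 0 0 0 0" --pt "0.32 0 0 -20 0" --pt "0.32 0 0 -60 0" --pt "0.1 0 0 -110 0" --pt "0.1 0 0 -160 0" --pt "0.1 0 0 -199 0" --pt "0.1 0 0 -199 0" --pt "0.1 0 0 -199 0"

```text
clock: 36.7
tcp_pos: [0.5601, -0.1321, 0.2302]
orientation: [0.001, 0.702, 0.712, 0.001]
wrist_force: [-0.6, 0.2, 0.1]
finger_gap: 0.0768
```

Run:
```python
from h import *
walls();disc()
for n in('top','side'):
  im,d=load(n);W=cloud(n,d);print('sleeve',fit(W,(.56,-.1325),(.045,.05),(.04,.06)),'rodsl',fit(W,(.466,-.386),(.03,.036),(.161,.17)))
print(env.get_state()['tcp_pos'],plan((465.5,-385,230),.083))
```

```text
top far near left right offs [(88, -0.4), (46, -1.6), (97, 0.5), (0, None)]
side far near left right offs [(113, -3.2), (104, 2.4), (198, 3.4), (123, -4.0)]
top knob (48, [696.8, 39.6], [22.5, 21.3], 27.0, 50.6)
side knob (65, [693.2, 42.1], [21.4, 24.8], 6.5, 48.0)
sleeve (64, [560.6, -108.0], [16.1, 41.1], 89.3, 48.8) rodsl (302, [465.4, -385.3], [44.2, 61.6], 5.5, 166.0)
sleeve (251, [558.7, -126.6], [44.3, 61.7], 1.0, 47.8) rodsl (158, [463.7, -382.9], [41.2, 64.6], 4.5, 163.9)
[ 0.55871045 -0.13156071  0.2277521 ] (array([-252.1,  -96.8,   -2.3]), np.float64(-0.069))
```

>>> arm_command --pt "0.1 -42 -16 0 -0.02" --pt "0.1 -84 -32 0 -0.03" --pt "0.1 -126 -48 0 -0.05" --pt "0.1 -168 -64 0 -0.069" --pt "0.1 -210 -81 0 -0.069" --pt "0.1 -252 -97 0 -0.069" --pt "0.1 -252 -97 0 -0.069" --pt "0.1 -252 -97 0 -0.069" --pt "0.1 -252 -97 0 -0.069"

```text
clock: 37.7
tcp_pos: [0.4657, -0.3838, 0.2278]
orientation: [-0.001, 0.677, 0.736, 0.0]
wrist_force: [0.2, -0.5, -0.1]
finger_gap: 0.0767
```

Run:
```python
from h import *
s=env.get_state();print(s['tcp_pos'],plan((465,-384.5,146),.083))
```

```text
[ 0.46569847 -0.38383654  0.22776548] (array([-0.8, -0.6, 81.8]), np.float64(0.001))
```

>>> arm_command --pt "0.1 -1 0 30 0" --pt "0.1 -1 0 50 0" --pt "0.1 -1 0 65 0" --pt "0.1 -1 0 78 0" --pt "0.1 -1 0 82 0" --pt "0.1 -1 0 82 0" --pt "0.1 -1 0 82 0" --pt "0.35 -1 0 82 0" --pt "1 -1 0 82 0" --pt "1 -1 0 82 0" --pt "1 -1 0 82 0" --pt "1 -1 0 82 0" --squeeze 50

```text
clock: 38.9
tcp_pos: [0.4662, -0.3866, 0.148]
orientation: [0.001, 0.677, 0.736, -0.0]
wrist_force: [-1.9, 0.2, 5.7]
finger_gap: 0.0436
```

>>> arm_command --pt "1 0 0 0 0" --pt "1 0 0 0 0" --pt "1 0 0 -2 0" --pt "1 0 0 -4 0" --pt "1 0 0 -6 0" --pt "1 0 0 -6 0" --pt "1 0 0 -6 0"

```text
clock: 39.6
tcp_pos: [0.4659, -0.3859, 0.1527]
orientation: [-0.0, 0.677, 0.736, 0.0]
wrist_force: [-0.6, -0.7, -6.2]
finger_gap: 0.0434
```

>>> arm_command --pt "1 8 0 0 0" --pt "1 18 0 0 0" --pt "1 30 0 0 0" --pt "1 42 0 0 0" --pt "1 54 0 0 0" --pt "1 66 0 0 0" --pt "1 78 0 0 0" --pt "1 90 0 0 0" --pt "1 102 0 0 0" --pt "1 110 0 0 0" --pt "1 110 0 0 0"

```text
clock: 40.7
tcp_pos: [0.4567, -0.2752, 0.1532]
orientation: [-0.0, 0.677, 0.736, 0.0]
wrist_force: [0.2, 0.9, -7.2]
finger_gap: 0.0435
```

>>> arm_command --pt "1 10 0 0 0" --pt "1 22 0 0 0" --pt "1 34 0 0 0" --pt "1 46 0 0 0" --pt "1 58 0 0 0" --pt "1 70 0 0 0" --pt "1 82 0 0 0" --pt "1 94 0 0 0" --pt "1 105 0 0 0" --pt "1 108 0 0 0" --pt "1 108 0 0 0"

```text
clock: 41.8
tcp_pos: [0.448, -0.1684, 0.1532]
orientation: [0.0, 0.677, 0.736, -0.0]
wrist_force: [0.3, -0.2, -5.7]
finger_gap: 0.0431
```

Run:
```python
from h import *
s=env.get_state();print(s['tcp_pos'],s['wrist_force'],s['finger_gap'])
walls();disc();prof()
print(plan((*tr(62,76),153),.0137))
```

```text
[ 0.44797468 -0.16837196  0.15324837] [ 0.27511395 -0.22810363 -5.69094095] 0.04307064815506035
top far near left right offs [(112, -0.6), (103, 0.2), (94, 0.4), (48, -0.8)]
side far near left right offs [(114, -3.1), (102, 2.5), (206, 3.6), (119, -3.8)]
top knob (48, [696.3, 39.5], [23.1, 21.4], 25.8, 50.4)
side knob (65, [693.3, 40.6], [21.3, 24.9], 12.4, 48.4)
[ 0.4481957  -0.16934811  0.15323001] [ 0.3628454  -0.85873592 -6.49117983] 0.04317651483292916
-130 135 -66.0 89.0 -9.0 21.0
-120 3 -65.0 89.0 -0.0 17.0
-110 22 89.0 126.0 9.0 21.0
-100 17 89.0 129.0 12.0 21.0
-20 49 -16.0 10.0 -2.0 22.0
-10 16 -34.0 30.0 4.0 15.0
0 28 -36.0 33.0 4.0 18.0
10 29 -36.0 33.0 -7.0 18.0
(array([178. , 124.9,   0.2]), np.float64(0.069))
```

>>> arm_command --pt "1 30 21 0 0.02" --pt "1 62 43 0 0.04" --pt "1 95 66 0 0.069" --pt "1 128 89 0 0.069" --pt "1 158 110 0 0.069" --pt "1 178 125 0 0.069" --pt "1 178 125 0 0.069" --pt "1 178 125 30 0.069" --pt "1 178 125 60 0.069" --pt "1 178 125 90 0.069" --pt "1 178 125 112 0.069" --pt "1 178 125 112 0.069"

```text
clock: 43.15
tcp_pos: [0.5546, 0.0181, 0.0377]
orientation: [-0.003, 0.703, 0.712, -0.002]
wrist_force: [-0.7, 0.1, -6.6]
finger_gap: 0.043
```

Run:
```python
from h import *
walls();prof()
print(plan((*tr(62,76),31.5),.0137))
```

```text
top far near left right offs [(58, -0.5), (52, 0.6), (0, None), (100, -0.7)]
side far near left right offs [(42, -2.6), (103, 2.4), (235, 3.3), (113, -4.3)]
[0.55863491 0.01816975 0.0421818 ] [ 0.39416404  0.12144701 -4.89146323] 0.04329364508877924
-30 63 -129.0 127.0 -19.0 19.0
-20 434 -130.0 129.0 -22.0 22.0
-10 21 -36.0 49.0 -8.0 20.0
0 24 -36.0 129.0 6.0 22.0
10 78 -36.0 130.0 -20.0 22.0
(array([ 0.2, -0.7, 10.7]), np.float64(-0.001))
```

>>> arm_command --pt "1 0 -1 3 0" --pt "1 0 -1 6 0" --pt "1 0 -1 8 0" --pt "1 0 -1 10 0" --pt "1 0 -1 11 0" --pt "1 0 -1 11 0" --pt "1 0 -1 11 0"

```text
clock: 44.0
tcp_pos: [0.557, 0.0189, 0.0312]
orientation: [0.0, 0.702, 0.712, 0.0]
wrist_force: [-2.8, 0.5, 6.1]
finger_gap: 0.0432
```

>>> arm_command --pt "0.32 0 0 0 0" --pt "0.32 0 0 0 0" --pt "0.32 0 0 0 0" --pt "0.32 0 0 0 0" --pt "0.32 0 0 -20 0" --pt "0.32 0 0 -60 0" --pt "0.3 0 0 -100 0" --pt "0.3 0 0 -130 0" --pt "0.3 0 0 -130 0" --pt "0.3 0 0 -130 0"

```text
clock: 45.0
tcp_pos: [0.5573, 0.0188, 0.1608]
orientation: [0.001, 0.702, 0.712, 0.001]
wrist_force: [0.0, 1.1, -0.1]
finger_gap: 0.0598
```

Run:
```python
from h import *
walls();disc()
for n in('top','side'):
  im,d=load(n);W=cloud(n,d);print('sleeve',[fit(W,(.56,y),(.045,.05),(.04,.06)) for y in(-.1325,.0185)])
print(env.get_state()['tcp_pos'],plan((695,41,120),.0137))
```

```text
top far near left right offs [(55, -0.5), (61, 0.3), (0, None), (105, -0.8)]
side far near left right offs [(115, -3.0), (102, 2.4), (208, 3.4), (102, -4.0)]
top knob (11, [704.5, 38.4], [15.9, 5.9], 80.7, 49.8)
side knob (62, [693.8, 42.2], [22.2, 21.7], 40.9, 48.7)
sleeve [(272, [561.7, -130.0], [60.3, 44.3], 89.6, 49.0), None]
sleeve [(118, [559.1, -128.7], [65.9, 43.2], 89.5, 47.6), (319, [556.0, 22.9], [44.4, 62.4], 0.5, 48.0)]
[0.55591024 0.01893781 0.15885218] (array([ 20.1, 139.5,  38.6]), np.float64(0.0))
```

>>> arm_command --pt "0.3 6 45 0 0" --pt "0.3 12 90 0 0" --pt "0.3 20 130 0 0" --pt "0.3 20 139 0 0" --pt "0.3 20 139 20 0" --pt "0.3 20 139 38 0" --pt "0.3 20 139 38 0" --pt "0.3 20 139 38 0"

```text
clock: 45.9
tcp_pos: [0.6943, 0.0409, 0.1204]
orientation: [-0.001, 0.702, 0.712, -0.001]
wrist_force: [0.7, 0.3, 0.0]
finger_gap: 0.0598
```

Run:
```python
from h import *
snap('top');snap('side');disc();s=env.get_state();print(s['tcp_pos'],s['joint_pos'],plan((695,41,41.5),.0137))
```

```text
top knob None
side knob (66, [692.8, 42.6], [23.2, 21.9], 63.3, 48.4)
[0.69563364 0.04077915 0.12260171] [-5.65408799e-02  6.04512005e-01  1.91315085e-01  1.15722226e+00
  8.74725311e-05  1.50024720e+00] (array([ 0.2, -0.7, 81.1]), np.float64(0.0))
```

>>> arm_command --pt "0.3 0 0 30 0" --pt "0.3 0 0 55 0" --pt "0.3 0 0 70 0" --pt "0.3 0 0 78 0" --pt "0.3 0 0 79 0" --pt "0.3 0 0 79 0" --pt "0.6 0 0 79 0" --pt "1 0 0 79 0" --pt "1 0 0 79 0" --pt "1 0 0 79 0" --pt "1 0 0 79 0" --pt "1 0 0 79 0" --squeeze 60

```text
clock: 47.2
tcp_pos: [0.6957, 0.0408, 0.0445]
orientation: [0.0, 0.702, 0.712, 0.0]
wrist_force: [-2.3, -0.9, 6.2]
finger_gap: 0.022
```

>>> arm_command --pt "1 0 0 -5 0" --pt "1 0 0 -15 0" --pt "1 0 0 -40 0" --pt "1 0 0 -65 0" --pt "1 0 0 -80 0" --pt "1 0 0 -80 0" --pt "1 0 0 -80 0"

```text
clock: 47.9
tcp_pos: [0.6952, 0.0408, 0.1227]
orientation: [-0.0, 0.702, 0.712, -0.0]
wrist_force: [0.4, 0.6, -6.9]
finger_gap: 0.0219
```

Run:
```python
from h import *
walls()
for n in('top','side'):
  im,d=load(n);W=cloud(n,d);print('sleeve',[fit(W,(.56,y),(.045,.05),(.04,.06)) for y in(-.1325,.0185)])
prof();print(plan((560,-56,120),.0137))
```

```text
top far near left right offs [(80, -0.5), (78, 0.4), (0, None), (98, -0.7)]
side far near left right offs [(113, -3.0), (101, 2.5), (212, 3.5), (114, -3.8)]
sleeve [(273, [561.9, -129.9], [60.3, 44.6], 90.0, 49.1), (17, [558.4, -7.2], [3.2, 41.4], 89.4, 49.1)]
sleeve [(251, [558.8, -126.7], [44.1, 63.9], 0.9, 48.0), (321, [556.1, 22.8], [44.2, 62.7], 0.9, 47.8)]
[0.69424642 0.04086309 0.1211764 ] [-0.54605159 -0.48697491 -6.57501535] 0.02216098287482217
-110 23 -130.0 -90.0 -21.0 22.0
-100 52 -130.0 -85.0 -22.0 22.0
-90 11 -125.0 -88.0 -7.0 21.0
-80 16 -127.0 -116.0 -18.0 13.0
-70 49 -130.0 -116.0 -20.0 13.0
-40 15 -36.0 30.0 -5.0 22.0
-30 122 -35.0 35.0 -22.0 22.0
-20 85 -34.0 32.0 -17.0 22.0
-10 51 -25.0 23.0 -4.0 14.0
0 80 -26.0 25.0 -13.0 14.0
10 54 -25.0 25.0 -8.0 14.0
(array([ -95. , -135.6,    1.6]), np.float64(0.0))
```

>>> arm_command --pt "1 -20 -28 0 0" --pt "1 -40 -57 0 0" --pt "1 -62 -88 0 0" --pt "1 -82 -117 0 0" --pt "1 -95 -135 0 0" --pt "1 -95 -135 0 0" --pt "1 -95 -135 0 0" --pt "1 -95 -135 10 0" --pt "1 -95 -135 15 0" --pt "1 -95 -135 15 0"

```text
clock: 49.05
tcp_pos: [0.5611, -0.0553, 0.1064]
orientation: [-0.001, 0.702, 0.712, -0.001]
wrist_force: [-0.1, 0.8, -5.7]
finger_gap: 0.0221
```

Run:
```python
from h import *
print(plan((560,-56,50),.0137));walls()
for n in('top','side'):
  im,d=load(n);W=cloud(n,d);print('sleeve',[fit(W,(.56,y),(.045,.05),(.04,.055)) for y in(-.1325,.0185)])
prof()
```

```text
(array([-0.7, -1. , 56.4]), np.float64(0.001))
top far near left right offs [(25, -0.5), (17, 0.9), (74, 0.6), (109, -1.0)]
side far near left right offs [(96, -2.4), (103, 2.4), (220, 3.5), (107, -3.9)]
sleeve [(32, [555.6, -156.9], [11.3, 36.2], 75.4, 48.7), (174, [559.0, 29.1], [44.3, 41.5], 89.5, 48.4)]
sleeve [(48, [560.2, -132.2], [22.7, 64.2], 50.6, 48.0), (321, [556.3, 22.3], [44.3, 64.8], 0.8, 47.8)]
[ 0.56195994 -0.055735    0.10781741] [ 0.52294949  0.64349795 -6.35270822] 0.021554647325670084
-100 14 -127.0 43.0 -6.0 19.0
-90 242 -129.0 45.0 -22.0 22.0
-80 118 -130.0 47.0 -21.0 21.0
-50 1 -35.0 -35.0 5.0 5.0
-40 15 -35.0 30.0 3.0 21.0
-30 113 -35.0 33.0 -21.0 22.0
-20 72 -36.0 31.0 -16.0 22.0
-10 38 -25.0 21.0 7.0 15.0
0 70 -25.0 24.0 -11.0 14.0
10 48 -26.0 23.0 -11.0 16.0
```

>>> arm_command --pt "1 -1 -1 15 0" --pt "1 -1 -1 30 0" --pt "1 -1 -1 42 0" --pt "1 -1 -1 50 0" --pt "1 -1 -1 53 0" --pt "1 -1 -1 56 0" --pt "1 -1 -1 57 0" --pt "1 -1 -1 57 0" --pt "1 -1 -1 57 0"

```text
clock: 50.1
tcp_pos: [0.5612, -0.0572, 0.0516]
orientation: [0.0, 0.702, 0.712, 0.0]
wrist_force: [0.5, -0.8, -6.9]
finger_gap: 0.0216
```

>>> arm_command --pt "0.5 0 0 0 0" --pt "0.5 0 0 0 0" --pt "0.5 0 0 0 0" --pt "0.5 0 0 0 0" --pt "0.5 0 0 -15 0" --pt "0.5 0 0 -40 0" --pt "1 0 0 -80 0" --pt "1 0 0 -120 0" --pt "1 0 0 -150 0" --pt "1 0 0 -150 0"

```text
clock: 51.1
tcp_pos: [0.5637, -0.0578, 0.2066]
orientation: [0.004, 0.702, 0.712, 0.002]
wrist_force: [-0.1, -0.3, 0.3]
finger_gap: 0.0002
```

Run:
```python
from h import *
walls()
for n in('top','side'):
  im,d=load(n);W=cloud(n,d);print('knob',fit(W,(.56,-.056),(.03,.03),(.051,.065)))
  hsv=cv2.cvtColor(im,cv2.COLOR_BGR2HSV)
  print('button',fit(W,(.652,-.248),(.03,.03),(.053,.075)))
# top view for button pixel
im,d=load('top')
cv2.imwrite('pics/btn.png',cv2.resize(im[150:205,330:395],None,fx=8,fy=8,interpolation=cv2.INTER_CUBIC))
im2,d2=load('side');print(proj('side',[.65,-.25,.06]),proj('top',[.65,-.25,.06]))
s=env.get_state();print(s['tcp_pos'])
view('p4')
```

```text
top far near left right offs [(25, 1.5), (11, 1.1), (73, 0.6), (80, -0.7)]
side far near left right offs [(114, -3.1), (103, 2.4), (221, 3.7), (119, -3.7)]
knob None
button (120, [636.9, -248.6], [45.0, 29.4], 89.0, 63.1)
knob (45, [559.9, -55.8], [19.6, 24.3], 8.8, 53.8)
button (57, [638.8, -235.8], [21.9, 46.8], 49.5, 57.1)
[[240.15271469 163.17844651]] [[360.53958059 169.33592957]]
[ 0.56137132 -0.05724057  0.2020225 ]
```

View pics/btn.png

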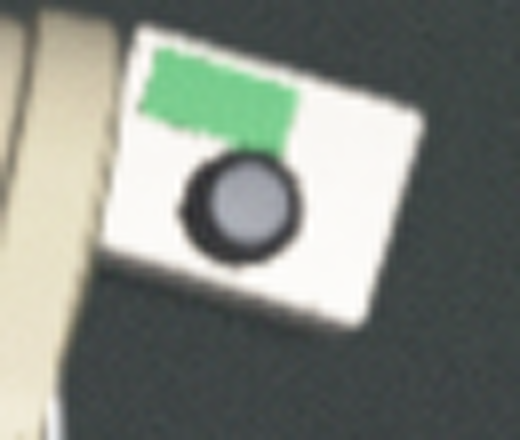

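View pics/p4.png

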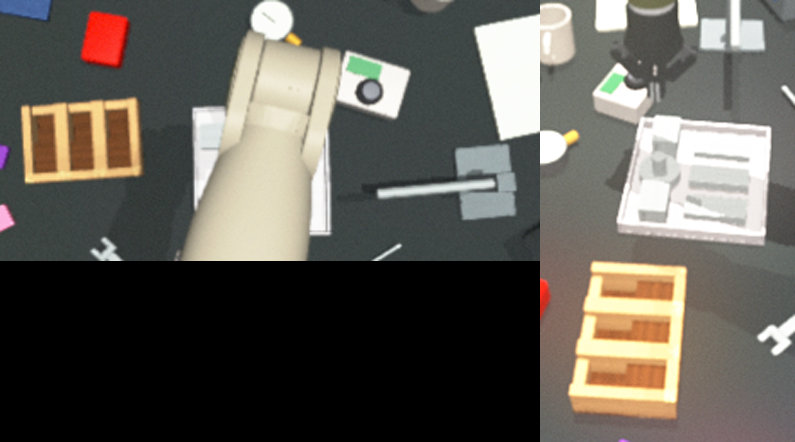

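The crop shows the button's grey cap at (249,204) in the enlargement, which is top pixel (361.1,175.5). The full view shows all six weights in the tray and the rod and case empty.

Run:
```python
from h import *
im,d=load('top');W=cloud('top',d)
print(W[173:179,358:365].reshape(-1,3).__array__().mean(0),np.round(W[173:179,358:365,2]*1000))
im,d=load('side');W=cloud('side',d)
m=(abs(W[...,0]-.633)<.03)&(abs(W[...,1]+.248)<.03)&(W[...,2]>.055)&(W[...,2]<.07);P=W[m];print(P.mean(0),len(P),np.percentile(P[:,2],[10,50,90]))
c=np.nanmean(load('top')[1][173:179,358:365])
print(plan((632.5,-247.5,120),.0137+np.pi/2),plan((632.5,-247.5,120),.0137))
```

```text
[ 0.62963748 -0.24970853  0.06669064] [[67. 60. 68. 67. 68. 68. 64.]
 [64. 64. 69. 69. 64. 68. 70.]
 [71. 67. 63. 70. 69. 66. 69.]
 [69. 66. 64. 67. 64. 67. 69.]
 [69. 71. 71. 64. 64. 71. 64.]
 [63. 67. 62. 63. 68. 69. 63.]]
[ 0.63164386 -0.23350541  0.05929468] 50 [0.05589039 0.05801407 0.06513272]
(array([-191.6,   69.9,   79.7]), np.float64(-1.57)) (array([-191.6,   69.9,   79.7]), np.float64(0.0))
```

>>> arm_command --pt "1 -48 17 0 0" --pt "1 -96 34 0 0" --pt "1 -144 52 0 0" --pt "1 -191 67 0 0" --pt "1 -191 67 0 0" --pt "1 -191 67 40 0" --pt "1 -191 67 80 0" --pt "1 -191 67 90 0" --pt "1 -191 67 90 0" --pt "1 -191 67 90 0"

```text
clock: 52.3
tcp_pos: [0.631, -0.247, 0.1122]
orientation: [0.0, 0.702, 0.712, 0.0]
wrist_force: [0.8, -0.5, -0.2]
finger_gap: -0.0002
```

Run:
```python
from h import *
snap('side');im,d=load('side');W=cloud('side',d)
m=(abs(W[...,0]-.63)<.025)&(abs(W[...,1]+.248)<.025)&(W[...,2]>.05)&(W[...,2]<.073);P=W[m];print(len(P),np.percentile(P[:,2],[10,50,90]))
T=P[P[:,2]>.062];print(T.mean(0),T.min(0),T.max(0))
print(plan((629.5,-248.5,86),.0137),env.get_state()['wrist_force'])
```

```text
136 [0.0532316  0.05909487 0.06727904]
[ 0.62914284 -0.24442266  0.06592526] [ 0.6143751  -0.2623829   0.06210472] [ 0.64507017 -0.23008277  0.07062396]
(array([-1.1, -2.2, 27.2]), np.float64(0.001)) [-0.48667168 -0.0553413   0.37667285]
```

>>> arm_command --pt "1 -1 -1 15 0" --pt "1 -1 -1 24 0" --pt "1 -1 -1 28 0" --pt "1 -1 -1 30 0" --pt "1 -1 -1 32 0" --pt "1 -1 -1 33 0" --pt "1 -1 -1 34 0" --pt "1 -1 -1 34 0"

```text
clock: 53.15
tcp_pos: [0.6298, -0.2482, 0.0781]
orientation: [0.0, 0.702, 0.712, 0.0]
wrist_force: [-1.0, 1.1, 6.7]
finger_gap: -0.0004
```

>>> arm_command --pt "1 0 0 1 0" --pt "1 0 0 2 0" --pt "1 0 0 2 0" --pt "1 0 0 2 0"

```text
clock: 53.55
tcp_pos: [0.6299, -0.2482, 0.0779]
orientation: [0.001, 0.702, 0.712, 0.0]
wrist_force: [-4.4, 2.9, 14.8]
finger_gap: 0.0001
```

It's at the hard stop: the force rose to 15 N and the tool did not move. Now I'll release and retreat clear.

>>> arm_command --pt "1 0 0 0 0" --pt "1 0 0 -8 0" --pt "1 0 0 -20 0" --pt "1 0 0 -60 0" --pt "1 0 0 -110 0" --pt "1 0 0 -150 0" --pt "1 -150 -60 -150 0" --pt "1 -200 -100 -150 0" --pt "1 -200 -100 -150 0" --pt "1 -200 -100 -150 0" --pt "1 -200 -100 -150 0" --pt "1 -200 -100 -150 0"

```text
clock: 54.75
tcp_pos: [0.5299, -0.4535, 0.2247]
orientation: [0.0, 0.704, 0.71, -0.0]
wrist_force: [-0.6, -0.1, -0.3]
finger_gap: 0.0
```

Run:
```python
from h import *
view('p5');walls()
for n in('top','side'):
  im,d=load(n);W=cloud(n,d)
  print('knob',fit(W,(.56,-.056),(.03,.03),(.051,.065)),'sl',[fit(W,(.56,y),(.045,.045),(.04,.0505)) for y in(-.1325,.0185)])
  print('bars',[fit(W,(*[v/1000 for v in tr(-48,y)],),(.06,.03),(.018,.03)) for y in(-68,0,68)])
  print('red',fit(W,(.70,.22),(.07,.07),(.038,.055)),'gauge',fit(W,(.73,-.07),(.06,.06),(.02,.04)))
s=env.get_state();print(s['clock'],s['tcp_pos'])
W=cloud('top',load('top')[1]);print('button z',np.median(W[173:179,358:365,2]))
```

```text
top far near left right offs [(109, -0.4), (108, -0.0), (99, 0.5), (107, -0.8)]
side far near left right offs [(114, -3.1), (103, 2.4), (214, 3.4), (117, -3.7)]
knob (42, [562.1, -58.9], [19.1, 18.9], 89.7, 55.3) sl [(184, [561.7, -129.8], [44.3, 60.1], 0.4, 48.1), (196, [558.9, 21.2], [60.0, 41.7], 89.4, 48.1)]
bars [(363, [461.3, -127.0], [38.1, 96.4], 88.5, 23.5), (376, [460.3, -59.1], [38.7, 93.0], 89.4, 23.2), (372, [460.9, 8.3], [38.6, 93.1], 89.4, 23.0)]
red (546, [732.5, 218.6], [70.5, 88.7], 78.4, 44.8) gauge (464, [753.3, -85.0], [90.0, 73.2], 89.8, 30.4)
knob (47, [559.9, -56.3], [19.6, 26.6], 8.8, 54.3) sl [(230, [558.6, -126.6], [44.2, 65.8], 1.4, 47.6), (292, [556.5, 22.9], [44.4, 64.9], 0.8, 47.7)]
bars [(362, [460.0, -125.9], [99.8, 45.0], 0.1, 22.2), (397, [459.0, -58.8], [45.1, 99.4], 89.3, 22.0), (443, [458.6, 11.0], [43.6, 99.3], 88.7, 21.9)]
red (856, [731.3, 223.6], [71.8, 89.4], 79.8, 44.2) gauge (441, [754.1, -82.7], [91.7, 71.5], 89.0, 29.6)
54.95 [ 0.53280438 -0.44864776  0.22512538]
button z 0.06666936822540936
```

View pics/p5.png

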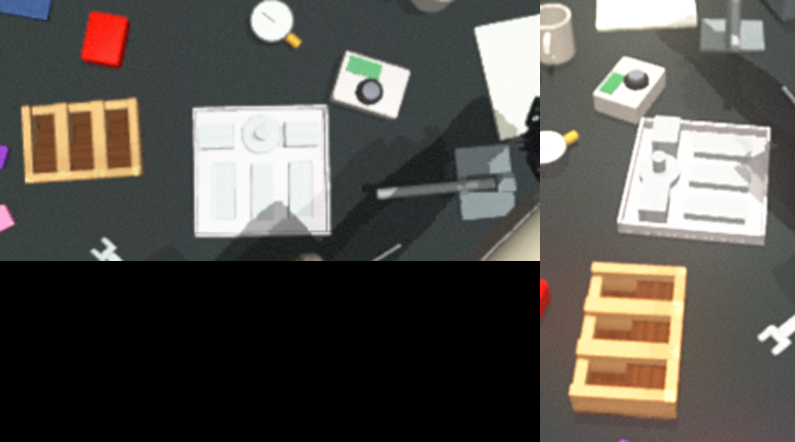

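All six weights sit separately in the tray, the button is back up, and the red box and gauge have not moved in the picture. Handing in.

```bash
python3 -c "
from h import *
print(env.hand_in(), env.get_state()['clock'])"
```

```text
the job is handed in; nothing more can be done
the job is handed in; nothing more can be done
```

The job is done and handed in at about 55 s on the robot clock, well under the 210 s limit. I tipped all three bars and laid them flat in the tray, slid both sleeves off the rod into it, and set the disc between them. Then I pressed the logger button to its stop (about 15 N, no further travel) and let it up.

**Last checks:**
- **Bars:** tops at 22–23.5 mm, so they lie flat on the tray floor.
- **Sleeves:** tops at about 48 mm, standing on the floor and not stacked.
- **Disc:** knob top at 54–55 mm, standing upright on the tray floor.
- **Case and rod:** both empty.
- **Tray:** it stayed in place throughout.
- **Button:** back up at 67 mm.
- **Red box and gauge:** not touched, and they look unmoved in the pictures. I did not compare their coordinates from start to finish.

**Disagreements:** the two cameras differed by about 2–4 mm sideways the whole time, so I averaged them where it mattered. I saw no knock to the tray or disc and no slipping grip.

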